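# Hold the spindle lock of the bench polisher

## Task

I want to change the buff on the little bench polisher. Turn its speed knob fully anticlockwise to the off stop, and only then, with the speed off, push the red spindle-lock button on top of the motor fully down with the fingertips, firmly but without forcing it, and keep it down while I unscrew the buff: finish while you are still holding it down. Leave the loose things lying round the machine where they are.

Things in the scene. Friction and masses are not known exactly. Their poses are not given: they have to be found in the camera images.
- polisher: Blue-grey bench polisher, bolted down at a new place each run. Origin on the counter under the middle of the motor; own y along the spindle, the control desk on its own -x side. Motor barrel 90 mm in diameter, 124 mm long, top 145 mm above the counter. Control desk from x = -168 to -53 mm, 112 mm wide, its flat aluminium top 68 mm above the counter.
- knob_grip (a point): Centre of the speed knob's grip bar, 91 mm above the counter on the knob's vertical axis, at (-120, 0) mm in the polisher's frame. Black skirt 42 mm in diameter, 7 mm high, on the desk; on it the upright bar, 39 mm long, 13 mm thick, top 103 mm above the counter: pinch across the 13 mm. x axis: along the bar to its end with the white pointer line; z up.
- speed_knob (a joint): Angle of the speed knob in rad: 0 = off, at the anticlockwise stop (seen from above), the pointer on the long red mark 135 degrees anticlockwise from the polisher's +x; grows clockwise to 4.71, the full-speed stop. Starts between 0.9 and 2.8. Turns with an even friction of 0.035 N m and stays where it is left.
- lock_top (a point): Centre of the flat top face of the red spindle-lock button, facing up: cap 26 mm in diameter, 10 mm thick, over a dark steel boss (30 mm in diameter, top at 156 mm) on the motor, at (0, 40) mm in the polisher's frame. Top face 170 mm above the counter when free, 162 mm when fully down.
- spindle_lock (a joint): How far the spindle-lock button is pressed, in m: 0 = free, 0.008 = fully down on a solid stop; the pin locks the spindle from 0.006 on. Spring return: it begins to move at 5 N and takes 11 N fully down; well over that, from 80 N on, the pin would be damaged.
- buff_center (a point): Centre of the white cotton buff, 75 mm in diameter, 24 mm wide, on the +y end of the spindle, 100 mm above the counter; a grey felt wheel is at the other end. Wheels, guards and clear eye shields fill own y from 110 to 155 mm on either side, up to 165 mm above the counter.
- blower_center (a point): Loose: blue rubber air blower with a black nozzle, 120 mm long, 54 mm in diameter, lying beside the machine; the point is at mid-height, 25 mm up. Leave alone.
- spare_buff_center (a point): Loose: the spare cotton buff, white disc 75 mm in diameter, 22 mm thick, lying flat; point at its centre. Leave alone.
- spanner_center (a point): Loose: steel double open-ended spanner, 128 mm long, 6 mm thick, lying flat; point at its centre. Leave alone.
- ring_box_center (a point): Loose: black ring box with a gold seam, 55 x 55 x 44 mm; point at its centre. Leave alone.
- rouge_bar_center (a point): Loose: dark red bar of polishing rouge in a paper sleeve, 85 x 34 x 26 mm; point at its centre. Leave alone.
- loupe_center (a point): Loose: folding loupe, steel and black, 66 x 28 x 18 mm, lying beside the machine; point at its centre. Leave alone.

How it is judged:
By the outcome, as a careful person would: the job done as asked, in the order asked, and still so for the second after the job is handed in, while the arm keeps its last pose, push and grip.
It also fails if it takes over 72 s, if anything falls off the work surface, if the arm or the gripper's body presses on something with over 40 N, if the wrist force passes 120 N, or if a joint passes its speed limit or range.

## Robot

A 6-joint arm with a two-finger parallel gripper is mounted at the origin on the work surface. World frame = base frame: x ahead of the robot, y to its left, z up, the work surface at z = 0. Lengths are in m, angles in rad, forces in N, time in s.
With the tool pointing down it reaches from about 0.375 to 0.975 m from the base axis. Payload 3.8 kg.
Tool frame: the origin (TCP) lies midway between the tips of the shut fingers; the grasp point (between the pads) lies 19 mm behind it; x points along the fingers, y is the direction in which the jaws open and shut, and the axes are right-handed (so a half turn about x gives the same grasp; the last joint's range is limited). The gripper opens to 88 mm and grips with 3 to 60 N. Pads are 18 mm wide; open, the fingers measure 123 mm over their backs; the gripper's body (75 mm by 187 mm) begins 45 mm behind the grasp point.
Start: joints at [1.114, 0.264, 1.604, -0, 1.274, -0.037], TCP at [0.275, 0.616, 0.239] pointing down, gripper open.
Joint ranges: [-2.63, 2.63], [-0.94, 2.18], [0.31, 2.57], [-1.31, 4.45], [0, 2.66], [-2.55, 2.55]. Speed limits (rad/s): [2.57, 2.57, 3.14, 3.14, 3.14, 3.14].

## Interface

Orientations are given as a rotation vector (axis times angle).
In Python, from cell import manip, inverse_kinematics, cams, order gives the robot as it stands. Calls block until the motion is done:
- manip.move_pose(position, orientation): joint-space move of the TCP to a pose.
- manip.move_linear(position, rate=0.15, rot=None): straight line of the TCP; rot=None keeps the orientation; rate is the mean speed in m/s.
- manip.set_joints(angles): joint-space move.
- manip.set_gripper(opening, force=None): finger opening in m; force is the grip in N (None keeps the last); returns when the fingers have stopped.
- manip.dwell(seconds).
- inverse_kinematics(position, orientation): joint angles nearest the present ones, or None.
- manip.state(): the state.
- cams.capture(name): name is "scene" or "top" or "wrist"; returns a dict with "image" (480x640x3 uint8, blue, green, red), "z_map" (480x640 float32, m along the optical axis (not along the pixel's ray), 0 where there is no reading), "intrinsics" (3x3 intrinsics, pixels), "position" and "orientation" of the camera in the world; the wrist camera has in their place "T_tool_cam" (4x4, takes a point from camera to tool coordinates, whose origin is the TCP and whose axes are the tool frame's). Camera axes: x right, y down, z forward; pixel columns grow to the right and rows downward; lengths in m; the calibration is good to about 2 mm. A picture is of the moment at which its call begins: read the wrist's pose just before it.
A pose or a line that the arm cannot do raises manip.IKError and nothing moves.
- order.close_job(): hands the job in, once; it reports no verdict.
The state is a dict: "clock": time; "joint_pos": joint angles; "joint_velocities": joint speeds; "tau": joint torques, N m; "tool_pos": TCP position; "tcp_rot": TCP orientation; "contact_force": force on the tool from outside, world axes, zero at the start; "moment": the same for the moment, N m; "gripper_width": finger opening in m.
Only numpy, scipy, OpenCV 4.12 (cv2) and the standard library are available. Lean on these libraries where they do the work, as an engineer would, in place of code of your own. Each camera call takes 0.05 s, during which the arm holds its last target. There are 200 camera calls.

## Working session

There is one attempt and no reset: what is moved stays moved. The work goes in short steps, each a Python script; the robot and the scene stay as the last script left them, time stands still between calls to the robot, and variables do not carry over. Pictures are saved under pics/ and viewed, about 8 in all and at most 12, crops included, and the job is handed in when it is done.

```bash
ls; mkdir -p pics
python3 - <<'E'
from cell import manip,cams
import cv2,numpy as np
for n in("top","scene"):
    c=cams.capture(n); cv2.imwrite(f"pics/{n}1.png",c["image"]); np.savez(f"{n}1.npz",**c)
    print(n,c["intrinsics"].tolist(),c["position"],c["orientation"])
s=manip.state();print({k:np.round(v,3).tolist() for k,v in s.items()})
E
```

```text
pics
top [[613.7859714362469, 0.0, 313.32415882652674], [0.0, 613.7859714362469, 236.79185502074972], [0.0, 0.0, 1.0]] [0.48233412 0.02264357 1.35153743] [-2.17526622  2.18310009 -0.07096502]
scene [[468.73012044024637, 0.0, 318.0257900179308], [0.0, 468.73012044024637, 229.42144313144928], [0.0, 0.0, 1.0]] [ 1.3322909  -0.04665793  0.95181137] [-1.84599943 -1.67659549  0.65057756]
{'clock': 0.1, 'joint_pos': [1.114, 0.265, 1.605, -0.0, 1.274, -0.037], 'joint_velocities': [0.0, -0.001, -0.003, -0.001, 0.0, 0.002], 'tau': [-0.0, -50.362, -35.807, 0.073, 0.023, -0.0], 'tool_pos': [0.275, 0.616, 0.238], 'tcp_rot': [0.328, 1.546, -0.331], 'contact_force': [0.651, -0.266, 0.191], 'moment': [0.092, -0.023, 0.021], 'gripper_width': 0.088}
```

View pics/top1.png

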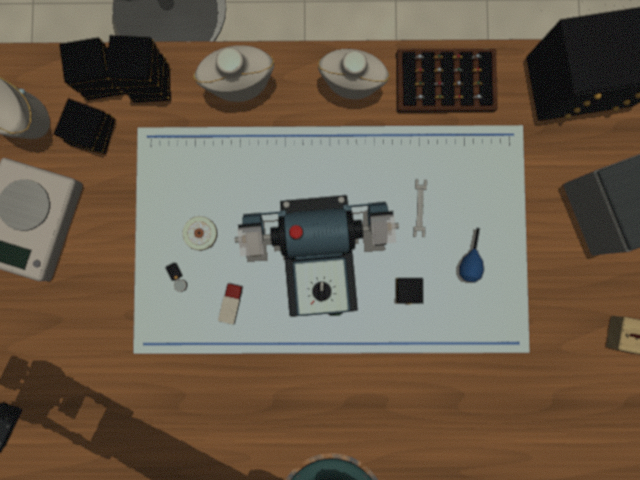

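View pics/scene1.png

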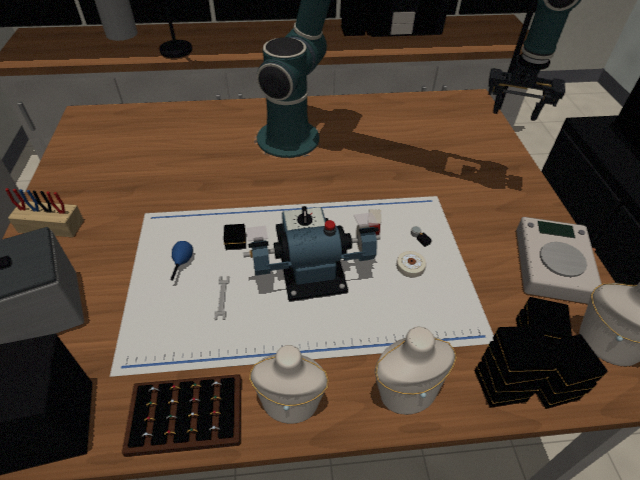

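The top view shows the knob at about (321,291), the red button at (296,232), and the desk towards the robot. The scene view agrees with this. Next I'll get rough positions and a close look from the wrist.

```bash
cat > h.py <<'E'
import numpy as np,cv2
from scipy.spatial.transform import Rotation as R
def down(yaw):  # tool x down, tool y (jaw axis) at world yaw
    y=np.array([np.cos(yaw),np.sin(yaw),0]); x=np.array([0,0,-1.]); return R.from_matrix(np.c_[x,y,np.cross(x,y)]).as_rotvec()
def cast(px,K,p,Rm,z):
    d=Rm@np.linalg.inv(K)@np.array([px[0],px[1],1.]); return p+d*(z-p[2])/d[2]
def red_blob(im,roi=None):
    h=cv2.cvtColor(im,cv2.COLOR_BGR2HSV); m=cv2.inRange(h,(0,140,70),(8,255,255))|cv2.inRange(h,(172,140,70),(180,255,255))
    n,l,s,c=cv2.connectedComponentsWithStats(m); return [(s[i,4],*np.round(c[i],1),s[i,2],s[i,3]) for i in range(1,n) if s[i,4]>25]
def wrist(cams,manip):
    s=manip.state(); c=cams.capture("wrist"); T=c["T_tool_cam"]; Rt=R.from_rotvec(s["tcp_rot"]).as_matrix()
    return c["image"],c["intrinsics"],s["tool_pos"]+Rt@T[:3,3],Rt@T[:3,:3],c["z_map"]
E
python3 - <<'E'
from h import *
from cell import manip,cams,inverse_kinematics
c=np.load("top1.npz");K=c["intrinsics"];p=c["position"];Rm=R.from_rotvec(c["orientation"]).as_matrix()
print(red_blob(c["image"]))
B=cast((296,232),K,p,Rm,.170);k=cast((321.5,292),K,p,Rm,.075);print(B,k)
d=B-k; print("yaw",np.degrees(np.arctan2(d[1],d[0])-np.arctan2(40,120)),np.hypot(*d[:2]))
w=cams.capture("wrist");print(w["T_tool_cam"].round(3).tolist(),w["intrinsics"].tolist())
print("tool y now",R.from_rotvec(manip.state()["tcp_rot"]).as_matrix().round(2).tolist())
for a in range(-180,181,45):
    q=inverse_kinematics([k[0],k[1],.085],down(np.radians(a))); print(a,None if q is None else np.round(q,2))
E
```

```text
[(np.int32(129), np.float64(295.5), np.float64(231.7), np.int32(12), np.int32(13)), (np.int32(156), np.float64(233.2), np.float64(291.0), np.int32(15), np.int32(13))]
[0.57963881 0.06673616 0.17      ] [0.46254481 0.01758688 0.075     ]
yaw 4.3348946983028425 0.12699076597938624
[[0.001, -0.303, 0.953, -0.147], [1.0, 0.001, -0.001, -0.001], [-0.001, 0.953, 0.303, -0.08], [0.0, 0.0, 0.0, 1.0]] [[335.6145110679195, 0.0, 324.5470515096235], [0.0, 335.6145110679195, 244.23785239262608], [0.0, 0.0, 1.0]]
tool y now [[-0.0, 0.41, 0.91], [-0.0, 0.91, -0.41], [-1.0, -0.0, -0.0]]
-180 None
-135 [-0.02  0.02  2.19  0.    0.93  2.34]
-90 [-0.02  0.02  2.19 -0.    0.93  1.55]
-45 [-0.02  0.02  2.19 -0.    0.93  0.77]
0 [-0.02  0.02  2.19 -0.    0.93 -0.02]
45 [-0.02  0.02  2.19 -0.    0.93 -0.8 ]
90 [-0.02  0.02  2.19 -0.    0.93 -1.59]
135 [-0.02  0.02  2.19  0.    0.93 -2.37]
180 None
```

Run:
```python
from h import *
from cell import manip,cams
manip.move_pose([.45,.02,.30],down(np.radians(90+4)))
manip.dwell(.3)
im,K,p,Rm,z=wrist(cams,manip); np.savez("w1.npz",im=im,K=K,p=p,Rm=Rm,z=z); cv2.imwrite("pics/w1.png",im)
print(red_blob(im),manip.state()["clock"])
```

```text
[(np.int32(503), np.float64(469.7), np.float64(223.5), np.int32(31), np.int32(26)), (np.int32(195), np.float64(365.0), np.float64(358.1), np.int32(25), np.int32(12))] 2.7333
```

View pics/w1.png

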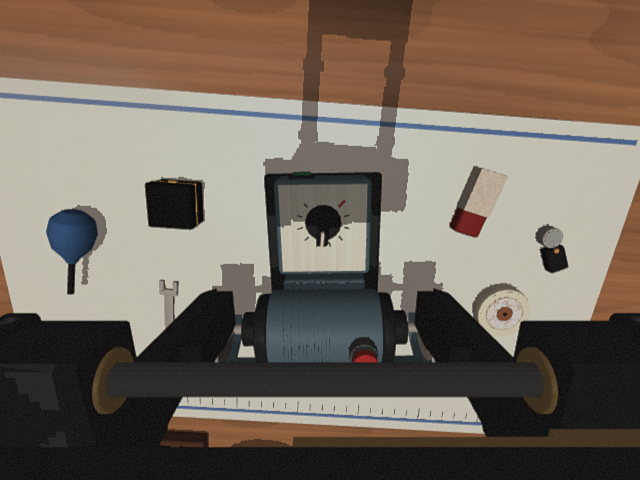

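The wrist view shows the knob at about (323,222), with its pointer towards the motor (+x). The red off mark is near (341,203), and the button at (365,350) is partly hidden by the gripper. Next I'll measure the panel, skirt and bar.

Run:
```python
from h import *
d=np.load("w1.npz");im,K,p,Rm=d["im"],d["K"],d["p"],d["Rm"]
C=lambda u,z:cast(u,K,p,Rm,z)
# rectify desk to metric ortho patch at z=0.068 : 0.25mm... via homography of cast plane points
def rect(z,c,half=.07,s=4000):
    W=[(c[0]-half,c[1]-half),(c[0]+half,c[1]-half),(c[0]+half,c[1]+half),(c[0]-half,c[1]+half)]
    px=[]
    for w in W:
        q=K@(Rm.T@(np.array([*w,z])-p)); px.append(q[:2]/q[2])
    n=int(2*half*s); dst=np.float32([[n,n],[n,0],[0,0],[0,n]]) # up=+x,left=+y
    return cv2.warpPerspective(im,cv2.getPerspectiveTransform(np.float32(px),dst),(n,n))
c=C((323,222),.075);print("rough",c)
a=rect(.068,c);b=rect(.103,c)
cv2.imwrite("pics/r1.png",cv2.hconcat([cv2.resize(a,(400,400)),cv2.resize(b,(400,400))]))
# panel corners
g=cv2.cvtColor(im,cv2.COLOR_BGR2GRAY); m=(g>110).astype(np.uint8); m[:,:270]=0;m[:,380:]=0;m[:176]=0;m[278:]=0
n,l,s,cc=cv2.connectedComponentsWithStats(m); i=1+np.argmax(s[1:,4])
cn=max(cv2.findContours((l==i).astype(np.uint8),cv2.RETR_EXTERNAL,cv2.CHAIN_APPROX_NONE)[0],key=cv2.contourArea)
P=np.array([C(u[0],.068)[:2] for u in cn]);print("panel",s[i],cv2.minAreaRect((P*1000).astype(np.float32)))
# skirt + bar dark pixels
dk=(g<60).astype(np.uint8);dk[:, :290]=0;dk[:,360:]=0;dk[:192]=0;dk[262:]=0
n,l,s,cc=cv2.connectedComponentsWithStats(dk); print([(s[i].tolist(),cc[i].round(1)) for i in range(1,n) if s[i,4]>50])
```

```text
rough [0.46140273 0.01951519 0.075     ]
panel [ 280  219   87   53 3585] ((491.8587951660156, 21.844738006591797), (64.77835083007812, 101.44902038574219), 4.071609973907471)
[([305, 205, 36, 41, 983], array([322.8, 222.2]))]
```

View pics/r1.png

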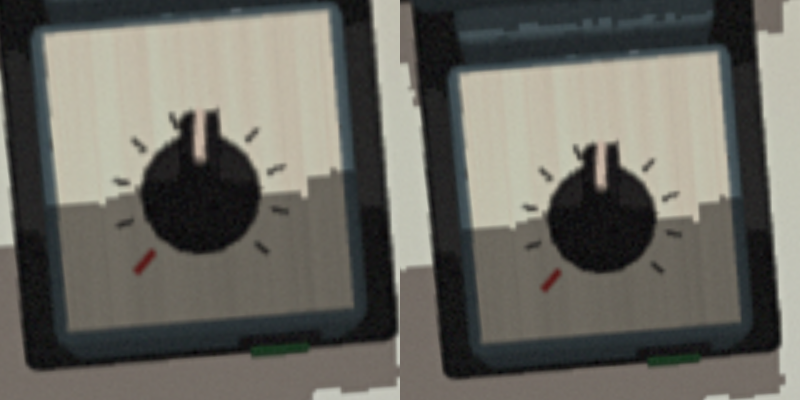

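The rectified panel is yawed +4.07° and the knob centre is at about (0.462, 0.019). The pointer yaw is about −2°, so it needs about 141° anticlockwise. I'll grasp with the jaw axis at −92°, so that joint 6 runs from +1.6 to −0.9.

Run:
```python
from h import *
from cell import manip,cams,inverse_kinematics
a=np.radians(-92)
manip.set_gripper(.040,10)
manip.move_pose([.462,.019,.17],down(a))
f0=manip.state()
manip.move_linear([.462,.019,.083],rate=.08); s1=manip.state()
manip.set_gripper(0,10); manip.dwell(.3); s2=manip.state()
for s in(f0,s1,s2): print(round(s["clock"],2),s["tool_pos"].round(4),s["contact_force"].round(2),s["moment"].round(3),s["gripper_width"],s["joint_pos"].round(3))
cv2.imwrite("pics/w2.png",cams.capture("wrist")["image"]); cv2.imwrite("pics/s2.png",cams.capture("scene")["image"][170:320,220:420])
```

```text
6.3 [0.4621 0.019  0.1701] [ 0.51 -0.59  0.83] [0.048 0.166 0.024] 0.040077175196107866 [-0.013 -0.089  2.118 -0.     1.113  1.593]
7.53 [0.4626 0.019  0.0836] [-0.54 -0.14  0.87] [-0.081  0.153  0.03 ] 0.040130646120237506 [-0.013  0.018  2.194  0.     0.928  1.593]
8.36 [0.4622 0.0193 0.0833] [-0.26  4.44  3.6 ] [0.691 0.169 0.05 ] 0.012579190470417969 [-1.200e-02  1.800e-02  2.195e+00  1.000e-03  9.280e-01  1.593e+00]
```

Gripped: the width is 12.6 mm and the side force is small. Now turn anticlockwise with joint 6 alone, watching the wrist moment for the stop.

Run:
```python
from h import *
from cell import manip,cams
manip.set_gripper(0,18)
manip.move_linear([.462,.0200,.083],rate=.05)
q=manip.state()["joint_pos"].copy(); q0=q[5]
def show(s): print(round(s["clock"],2),"turn",round(np.degrees(q0-s["joint_pos"][5]),1),"cmd",round(np.degrees(q0-q[5]),1),s["contact_force"].round(1),s["moment"].round(3),round(s["gripper_width"],4))
show(manip.state())
while True:
    done=np.degrees(q0-q[5]); 
    if done>152: break
    q[5]-=np.radians(20 if done<115 else 4); manip.set_joints(q); s=manip.state(); show(s)
    if np.linalg.norm(s["contact_force"])>30 or abs(s["moment"][2])>.3: break
```

```text
8.93 turn 0.0 cmd 0.0 [-0.  -0.8  4.3] [-0.079  0.271  0.043] 0.0131
9.35 turn 19.8 cmd 20.0 [-0.2 -3.3  2.8] [-0.455  0.125  0.036] 0.0128
9.78 turn 39.9 cmd 40.0 [ 1.8 -7.1  2.2] [-0.95  -0.016  0.032] 0.0128
10.2 turn 59.9 cmd 60.0 [ 3.1 -7.9  0.1] [-1.321 -0.422  0.018] 0.0127
10.62 turn 79.9 cmd 80.0 [ 5.1 -9.  -2.3] [-1.478 -0.693  0.027] 0.0129
11.05 turn 99.9 cmd 100.0 [ 6.8 -8.3 -4.3] [-1.436 -1.031 -0.016] 0.0126
11.47 turn 119.9 cmd 120.0 [ 9.5 -6.8 -6.7] [-1.242 -1.368 -0.004] 0.013
11.72 turn 123.9 cmd 124.0 [ 9.8 -7.4 -6.2] [-1.165 -1.455 -0.024] 0.0131
11.97 turn 127.9 cmd 128.0 [10.7 -6.4 -7.2] [-1.072 -1.478  0.022] 0.013
12.22 turn 131.9 cmd 132.0 [10.3 -6.6 -7. ] [-1.057 -1.573  0.053] 0.013
12.47 turn 135.9 cmd 136.0 [10.9 -6.7 -7.6] [-1.02  -1.581  0.026] 0.0127
12.72 turn 139.9 cmd 140.0 [10.5 -6.5 -9.2] [-0.934 -1.653  0.05 ] 0.0126
12.97 turn 143.8 cmd 144.0 [10.2 -5.4 -6.8] [-0.863 -1.593 -0.318] 0.0131
```

The moment stepped to −0.32 N m at 140–144°, which is the stop, where I predicted it. Now release, rise and check the pointer. I'll also look at the button with the gripper out of the way.

Run:
```python
from h import *
from cell import manip,cams
manip.set_gripper(.040,10); manip.dwell(.1)
p=manip.state()["tool_pos"]; manip.move_linear([p[0],p[1],.20],rate=.12)
manip.move_pose([.45,.02,.30],down(np.radians(94)-np.pi)); manip.dwell(.2)
im,K,p,Rm,z=wrist(cams,manip); np.savez("w3.npz",im=im,K=K,p=p,Rm=Rm,z=z)
print(red_blob(im),manip.state()["clock"],manip.state()["contact_force"],p)
cv2.imwrite("pics/w3.png",im)
```

```text
[(np.int32(954), np.float64(270.2), np.float64(59.1), np.int32(33), np.int32(37)), (np.int32(617), np.float64(173.4), np.float64(179.7), np.int32(29), np.int32(29))] 17.0833 [ 0.60445794 -0.63955997 -0.29290431] [0.52738651 0.02556735 0.44685642]
```

View pics/w3.png

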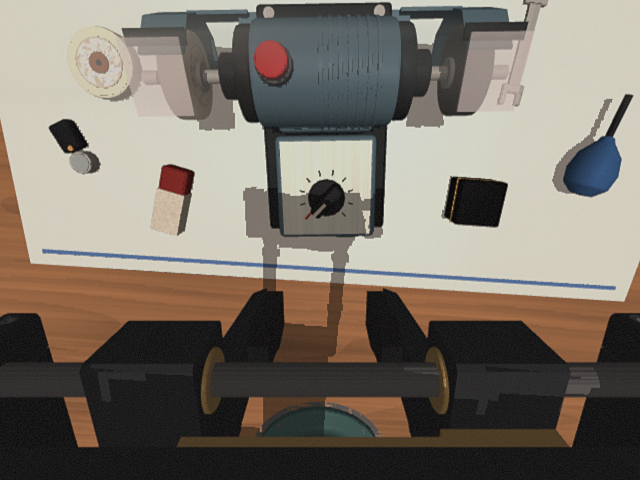

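The pointer now appears to lie on the red mark at about (310,215), and the button is fully visible at (270,59). Next I'll measure both precisely.

Run:
```python
from h import *
d=np.load("w3.npz");im,K,p,Rm,z=[d[k] for k in("im","K","p","Rm","z")]
h=cv2.cvtColor(im,cv2.COLOR_BGR2HSV); m=(cv2.inRange(h,(0,120,60),(8,255,255))|cv2.inRange(h,(172,120,60),(180,255,255)))>0
m[:30]=0;m[95:]=0;m[:,:230]=0;m[:,320:]=0
v,u=np.nonzero(m&(z>0)); Z=z[v,u]
P=(Rm@(np.linalg.inv(K)@np.c_[u,v,np.ones_like(u)].T*Z)).T+p
print(np.percentile(P[:,2],[5,25,50,75,95]).round(4)); 
T=P[P[:,2]>np.median(P[:,2])-.003]; print("depth top",T.mean(0).round(4),np.ptp(T,0).round(4))
t=np.zeros(m.shape,np.uint8); i=P[:,2]>np.median(P[:,2])-.003; t[v[i],u[i]]=1
W=np.array([cast((a,b),K,p,Rm,.170)[:2] for a,b in zip(u[i],v[i])]); print("ray",W.mean(0).round(4),cv2.minEnclosingCircle((W*1000).astype(np.float32)))
# rectified dial at z=.103 around knob
def rect(zz,c,half=.04,n=400):
    W=np.array([[c[0]-half,c[1]-half,zz],[c[0]+half,c[1]-half,zz],[c[0]+half,c[1]+half,zz],[c[0]-half,c[1]+half,zz]])
    q=(K@(Rm.T@(W-p).T)).T; return cv2.warpPerspective(im,cv2.getPerspectiveTransform(np.float32(q[:,:2]/q[:,2:]),np.float32([[n,n],[n,0],[0,0],[0,n]])),(n,n),flags=cv2.INTER_CUBIC)
A,B=rect(.103,(.462,.0195)),rect(.068,(.462,.0195))
cv2.imwrite("pics/r3.png",cv2.hconcat([A,B]))
```

```text
[0.1697 0.1705 0.1709 0.1714 0.1722]
depth top [0.5784 0.0691 0.171 ] [0.025  0.0238 0.0053]
ray [0.5785 0.0693] ((578.3248901367188, 69.08416748046875), 12.639936447143555)
```

View pics/r3.png

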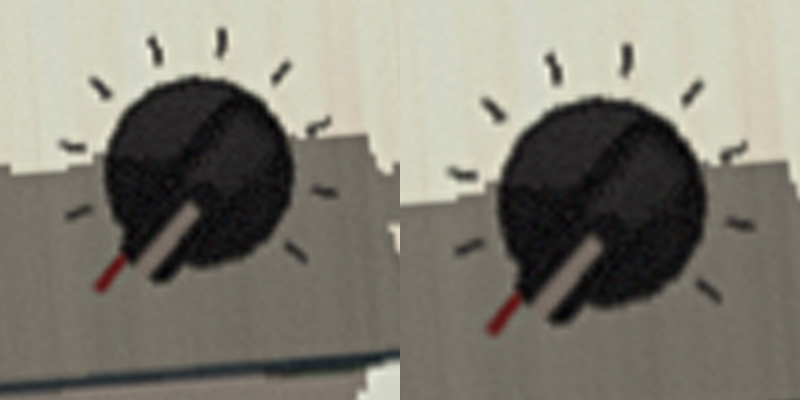

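The knob is at the off stop: its pointer is parallel with the red mark and the torque confirms it. For the button, the estimates agree to about 2 mm at (0.5787, 0.0685). Now close the fingers and press in small steps while reading force.

Run:
```python
from h import *
from cell import manip,cams
X,Y=.5787,.0685
manip.set_gripper(0,20)
manip.move_pose([X,Y,.26],down(np.radians(4)))
manip.move_linear([X,Y,.180],rate=.1); manip.dwell(.3)
f0=np.mean([ (manip.dwell(.05),manip.state()["contact_force"])[1] for _ in range(5)],0); print("bias",f0.round(2))
z=.180
while z>.154:
    z-=.001 if z>.1725 else .0005
    manip.move_linear([X,Y,z],rate=.02); s=manip.state(); f=s["contact_force"]-f0
    if f[2]>2: print(round(s["clock"],2),round(z,4),s["tool_pos"].round(4),f.round(1))
    if f[2]>24: break
manip.dwell(1.0); s=manip.state(); print(s["clock"],s["tool_pos"].round(4),(s["contact_force"]-f0).round(2),s["moment"].round(2),s["gripper_width"])
im=cams.capture("scene")["image"]; t=cams.capture("top")["image"]
a=cv2.resize(im[170:320,220:420],(400,300),interpolation=cv2.INTER_CUBIC);b=cv2.resize(t[160:360,140:520],(570,300))
cv2.imwrite("pics/s4.png",cv2.vconcat([cv2.copyMakeBorder(a,0,0,0,170,cv2.BORDER_CONSTANT),b]))
cv2.imwrite("pics/w4.png",cams.capture("wrist")["image"])
```

```text
bias [-0.18 -0.06  0.01]
23.62 0.17 [0.5787 0.0685 0.1704] [-1.5  0.4  3. ]
23.87 0.1695 [0.5788 0.0685 0.17  ] [-2.   0.5  5. ]
24.12 0.169 [0.5788 0.0685 0.1695] [-1.6  0.5  4.9]
24.37 0.1685 [0.5788 0.0685 0.1691] [-2.3 -0.7  5.1]
24.62 0.168 [0.5788 0.0685 0.1686] [-2.9 -0.2  5.9]
24.87 0.1675 [0.5788 0.0685 0.1682] [-2.6  0.4  6.8]
25.12 0.167 [0.5788 0.0685 0.1678] [-3.3 -0.4  6.2]
25.37 0.1665 [0.5788 0.0685 0.1673] [-2.6 -0.2  6.3]
25.62 0.166 [0.5788 0.0685 0.1669] [-2.8  0.3  6.9]
25.87 0.1655 [0.5788 0.0685 0.1665] [-4.6  0.1  7.2]
26.12 0.165 [0.5788 0.0685 0.1661] [-3.1  0.3  7.5]
26.37 0.1645 [0.5788 0.0685 0.1656] [-4.1 -0.1  8.8]
26.62 0.164 [0.5788 0.0685 0.1652] [-4.4  0.4  8.2]
26.87 0.1635 [0.5788 0.0685 0.1648] [-4.5  0.4  8.6]
27.12 0.163 [0.5788 0.0685 0.1643] [-3.1  0.1  9.4]
27.37 0.1625 [0.5788 0.0685 0.1639] [-4.3 -0.2  9.7]
27.62 0.162 [0.5788 0.0685 0.1635] [-4.9 -0.1 10.8]
27.87 0.1615 [0.5788 0.0685 0.163 ] [-3.8 -1.1 10.4]
28.12 0.161 [0.5788 0.0685 0.1626] [-4.7 -0.9 10.8]
28.37 0.1605 [0.5788 0.0685 0.1624] [-5.6 -1.1 11.8]
28.62 0.16 [0.5788 0.0685 0.1624] [-6.4 -0.5 14.4]
28.87 0.1595 [0.5788 0.0685 0.1624] [-7.1 -0.6 15.9]
29.12 0.159 [0.5788 0.0685 0.1623] [-8.4 -1.5 18.1]
29.37 0.1585 [0.5788 0.0685 0.1623] [-9.1 -1.2 21.6]
29.62 0.158 [0.5789 0.0685 0.1623] [-11.   -1.   22.6]
29.87 0.1575 [0.5789 0.0685 0.1623] [-11.7  -0.3  25.1]
30.8667 [0.5789 0.0685 0.1623] [-11.41  -1.06  25.13] [-0.19  2.11 -0.01] 0.0002549399547499101
```

View pics/s4.png

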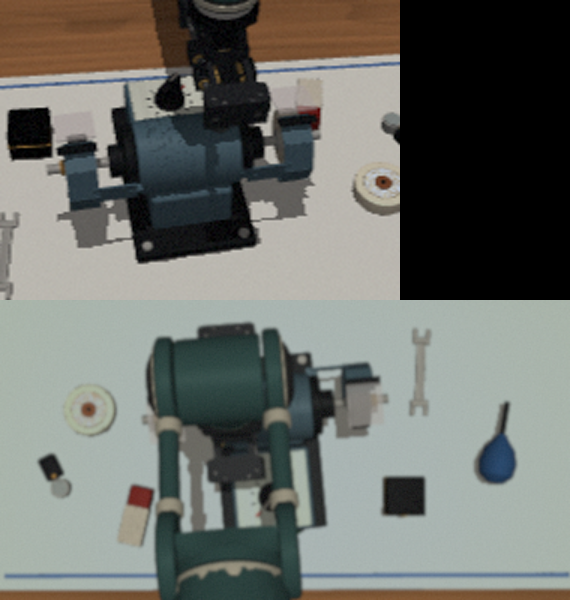

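The button moved 8 mm, from 170.4 to 162.4 mm, and then met a solid stop. The spring force rose from 5 to 11 N as described, and the hold is steady at 25 N. The loose things are where they were, so I'll hand in while pressing.

Run:
```python
from cell import manip,order
print(order.close_job()); s=manip.state(); print(s["clock"],s["tool_pos"].round(4),s["contact_force"].round(1))
```

```text
the job is handed in; nothing more can be done
None
the job is handed in; nothing more can be done
```

The polisher is off and the arm is holding the spindle-lock button fully down, so you can unscrew the buff. I handed the job in at about 31 s of the 72 s allowed.

- **Knob:** I turned it about 141° anticlockwise until it met the off stop, where the wrist moment jumped from about 0.05 to 0.32 N m. After I let go, the pointer lay along the red mark. By eye it read about 142° against an expected 139°, which is within how well I could read it.
- **Button:** Only after that, I pressed it with the closed fingertips. It moved 8 mm (170.4 to 162.4 mm), with the force rising from 5 to 11 N, and then met the solid stop. The push held steady for 1 s at 25 N down, plus about 11 N sideways along the world x axis. That is well below the 80 N that would damage the pin.
- **Loose things:** All six look to be where they were in the first pictures. I judged this by eye and did not measure it.
- **Not checked:** I could not read the arm's state after handing in, because the interface had already closed.

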